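# Light-probe check of a bead's bore

## Task

Check the bore of the wide-holed ceramic bead: pick that bead up from the blue bead mat, set it gently, centred and upright, on the end of the raised steel tube stand and let go of it. Then take the light probe by its dark handle out of its wooden block, lower its white rod from above through the bead's hole without touching the bead or the stand, until the tip is about a centimetre below the bead's underside, and finish there, still holding the probe upright, still and centred in the hole. Leave the other things on the table where they are.

Things in the scene. Friction and masses are not known exactly. Their poses are not given: they have to be found in the camera images.
- bead: The bead to check: white ceramic, thick-walled upright cylinder, 50 mm outside diameter, 40 mm high, with a through hole of 20 mm diameter along its vertical axis; about 140 g. Stands on one flat end on the blue mat, whose top is 5 mm above the table. Origin: on the axis, at the centre of its underside; z along the hole, up. The only bead with a wide hole.
- stand: Fixed bead stand: a steel tube standing upright on a dark steel foot. Tube outside diameter 36 mm, inside 30 mm, its open top edge 60 mm above the table; foot 84 mm diameter, 8 mm thick, and closes the tube below. Origin: on the tube's axis at table height; z up.
- probe: Loose light probe, 80 g, upright in the wooden block, its flange resting on the block's top. White rod 8 mm diameter, 76 mm long, pointing down; above it a steel flange 26 mm diameter, 4 mm thick; above that a dark round handle 16 mm diameter, from 4 to 45 mm above the origin. Origin: on the axis at the flange's underside; z up the rod towards the handle.
- probe_tip (a point): The centre of the lower end of the probe's rod, 76 mm below the probe's origin on its axis.
- holder: Fixed wooden block, 60 x 60 mm and 80 mm high, with a vertical through hole of 14 mm diameter at its centre in which the probe's rod hangs. Origin: centre of its underside, at table height; z up.
- round_bead: Bystander: white ceramic round bead, 44 mm diameter, 38 mm high, with only a 6 mm hole mark, on the mat. Origin: centre of its underside.
- disc_bead: Bystander: flat white ceramic disc bead, 56 mm diameter, 14 mm thick, with a 6 mm hole mark, on the mat. Origin: centre of its underside.
- tweezers: Bystander: steel tweezers lying on the table, 170 mm long, 8 mm high, along their x axis. Origin: middle of the body, underside.
- pliers: Bystander: pliers with black grips lying on the table, 150 mm long, 12 mm high. Origin: under their pivot.
- jar: Bystander: clear jar with a steel cap, 56 mm diameter, 65 mm high. Origin: centre of its underside.
- dish: Bystander: shallow glass dish, 90 mm diameter, 22 mm high. Origin: centre of its underside.
Mind the look-alikes: they are no part of the job. Leave any purple look-alike of the probe alone. What is shaped like the stand but green is not meant.

How it is judged:
On the way, in this order (a step that is already met when the one before it is completed fails the run):
1. the bead stands upright and centred on the tube stand, let go (z of bead in the frame of stand between 0.056 and 0.064 m and horizontal distance between bead and stand below 0.006 m and angle between bead's own z axis and vertical below 0.06 rad and contact force between the fingers and bead below 0.05 N and linear speed of bead below 0.03 m/s), for 0.3 s.
2. the probe is held with its tip over the hole of the seated bead, above the bead (z of bead in the frame of stand between 0.056 and 0.064 m and horizontal distance between bead and stand below 0.006 m and angle between bead's own z axis and vertical below 0.06 rad and contact force between the fingers and probe above 0.5 N and z of probe_tip in the frame of bead above 0.041 m and horizontal distance between probe_tip and bead below 0.02 m), for 0.05 s.
At the end, for the whole second after the job is handed in: Bead at rest on the tube (height within 4 mm, centred within 6 mm, tilt under 0.06 rad), free of the fingers; probe held by the fingers, upright (0.08 rad), still, tip 3 to 20 mm below the bead's underside and within 4 mm of its axis, touching neither bead nor stand (all of step 1 and z of probe_tip in the frame of bead between -0.02 and -0.003 m and horizontal distance between probe_tip and bead below 0.004 m and angle between probe's own z axis and vertical below 0.08 rad and linear speed of probe below 0.02 m/s and contact force between the fingers and probe above 0.5 N and contact force between probe and bead below 0.3 N and contact force between probe and stand below 0.3 N); the arm keeps its last pose, push and grip.
It fails at once if the probe touches the bead or the stand (over 0.3 N) (contact force between probe and bead above 0.3 N or contact force between probe and stand above 0.3 N).
It fails at once if the bead is dropped: it moves faster than 0.45 m/s (a fall of about 10 mm) with no finger on it (linear speed of bead above 0.45 m/s and contact force between the fingers and bead below 0.05 N).
It fails at once if another thing on the table is moved more than 20 mm (distance of any of round_bead, disc_bead, tweezers, pliers, jar, dish from where it was at the start of the episode above 0.02 m).
It also fails if it takes over 72 s, if anything falls off the work surface, if the arm or the gripper's body presses on something with over 40 N, if the wrist force passes 120 N, or if a joint passes its speed limit or range.

## Robot

A 6-joint arm with a two-finger parallel gripper is mounted at the origin on the work surface. World frame = base frame: x ahead of the robot, y to its left, z up, the work surface at z = 0. Lengths are in m, angles in rad, forces in N, time in s.
With the tool pointing down it reaches from about 0.35 to 1 m from the base axis. Payload 7.1 kg.
Tool frame: the origin (TCP) lies midway between the tips of the shut fingers; the grasp point (between the pads) lies 19 mm behind it (grip_depth is the distance from the TCP to the grasp point, in m); x points along the fingers, z is the direction in which the jaws open and shut, and the axes are right-handed (so a half turn about x gives the same grasp; the last joint's range is limited). The gripper opens to 85 mm and grips with 20 to 120 N. Pads are 22 mm wide; open, the fingers measure 114 mm over their backs; the gripper's body (76 mm by 85 mm) begins 54 mm behind the grasp point. The pads swing forward as they close: fully open they stand 13 mm farther back than shut.
Start: joints at [-1.128, 0.423, 1.63, -0, 1.089, -0.019], TCP at [0.278, -0.56, 0.231] pointing down, gripper open.
Joint ranges: [-3, 3], [-0.9, 2.11], [0.09, 2.58], [-1.31, 4.45], [0.11, 2.69], [-2.54, 2.54]. Speed limits (rad/s): [2.39, 2.39, 3.01, 3.14, 3.14, 3.14].

## Interface

Orientations are given as a rotation vector (axis times angle).
In Python, from station import * gives the robot as it stands.
- The arm moves only by the tool arm_command, never from a script. Its argument "deltas" is a list of rows, each an object with "offset": the shift along the world's x, y, z in cm, a list of three; "rot": the turn, a rotation vector about the world's x, y, z in degrees, a list of three; "grip": the gripper command: -1 is shut, 1 is fully open, values between are in proportion. In form: [{"offset": [dx, dy, dz], "rot": [rx, ry, rz], "grip": grip}, ...]. A call has 1 to 20 rows; each row is the pose to reach, as a shift and turn from the pose commanded when the call began; what a row does not reach only later rows make up. A row lasts 1/10 s, in which the tool goes at most 50 mm and 8.59 degrees, less where a joint would pass 70% of its speed; a pose out of reach is approached as far as the arm can. A call with a gripper value outside its range is refused whole. The fingers move at their own pace and stop on an object; the grip force is fixed at half the most. Time passes only in rows, so rows that repeat a pose let the fingers close. It gives the time, the measured TCP pose, the force and the opening at its end, in the units of the state.
- get_obs(): the state, without advancing time (a new reading comes with each control period).
- camera(name): name is "side" or "top" or "wrist"; returns a dict with "frame" (420x560x3 uint8, blue, green, red), "fx", "fy", "cx", "cy" (pixels), "view" (4x4, takes a point from world to camera coordinates); the wrist camera has in their place "tool_from_camera" (4x4, takes a point from camera to tool coordinates, whose origin is the TCP and whose axes are the tool frame's). Camera axes: x right, y up, looking along -z (the intrinsics and any distortion apply to the point x, -y, -z); pixel columns grow to the right and rows downward; lengths in m; the calibration is good to about 2 mm. A picture is of the moment at which its call begins: read the wrist's pose just before it. There is no depth.
- job_done(): hands the job in, once; it reports no verdict.
The state is a dict: "time": time; "joint_pos": joint angles; "joint_vel": joint speeds; "joint_torque": joint torques, N m; "tool_pos": TCP position; "tool_rot": TCP orientation; "contact_force": force on the tool from outside, world axes, zero at the start; "moment": the same for the moment, N m; "grip_width": finger opening in m.
Only numpy, scipy, OpenCV 4.12 (cv2) and the standard library are available. Lean on these libraries where they do the work, as an engineer would, in place of code of your own. Each camera call takes 0.05 s, during which the arm holds its last target.

## Working session

There is one attempt and no reset: what is moved stays moved. The work goes in short steps, Python scripts to look and compute and a tool call to move; the robot and the scene stay as the last step left them, time stands still between calls to the robot, and variables do not carry over. Pictures are saved under pics/ and viewed, and the job is handed in when it is done.

Besides the shell and the picture viewer there is one more tool, called as name(argument=value, ...), one argument or row to a line, values as JSON. arm_command: Moves the arm, as the interface text tells. Its arguments: {"type":"object","properties":{"deltas":{"type":"array","items":{"type":"object","properties":{"offset":{"type":"array","items":{"type":"number"}},"rot":{"type":"array","items":{"type":"number"}},"grip":{"type":"number"}}}}},"required":["deltas"]}

```bash
mkdir -p pics; ls
cat > h.py <<'E'
from station import *
import numpy as np, cv2
from scipy.spatial.transform import Rotation as R
def snap(n,f):
    o=get_obs(); c=camera(n); cv2.imwrite('pics/'+f,c['frame']); return o,c
def cam2world(c,o=None):
    if 'view' in c: return np.linalg.inv(np.array(c['view']))
    T=np.eye(4);T[:3,:3]=R.from_rotvec(o['tool_rot']).as_matrix();T[:3,3]=o['tool_pos']
    return T@np.array(c['tool_from_camera'])
def ray(c,u,v,o=None):
    M=cam2world(c,o); d=np.array([(u-c['cx'])/c['fx'],-(v-c['cy'])/c['fy'],-1.])
    return M[:3,3],M[:3,:3]@d
def onz(c,u,v,z,o=None):
    p,d=ray(c,u,v,o); return p+d*(z-p[2])/d[2]
def proj(c,P,o=None):
    q=np.linalg.inv(cam2world(c,o))@np.r_[P,1]; return c['cx']+c['fx']*q[0]/-q[2], c['cy']-c['fy']*q[1]/-q[2]
E
python3 - <<'E'
from h import *
for n in('side','top','wrist'):
    o,c=snap(n,n+'0.png'); print(n,{k:np.round(v,3) for k,v in c.items() if k!='frame'})
print(o)
E
```

```text
pics
side {'fx': np.float64(459.035), 'fy': np.float64(459.035), 'cx': np.float64(282.872), 'cy': np.float64(210.28), 'view': array([[ 1.   , -0.021, -0.002, -0.579],
       [ 0.017,  0.763,  0.647, -0.061],
       [-0.012, -0.647,  0.763, -0.938],
       [ 0.   ,  0.   ,  0.   ,  1.   ]])}
top {'fx': np.float64(403.067), 'fy': np.float64(403.067), 'cx': np.float64(271.194), 'cy': np.float64(209.529), 'view': array([[-0.015, -1.   , -0.016,  0.023],
       [ 0.99 , -0.017,  0.137, -0.585],
       [-0.138, -0.014,  0.99 , -0.889],
       [ 0.   ,  0.   ,  0.   ,  1.   ]])}
wrist {'fx': np.float64(344.779), 'fy': np.float64(344.779), 'cx': np.float64(285.969), 'cy': np.float64(216.0), 'tool_from_camera': array([[-0.   ,  0.279, -0.96 , -0.142],
       [ 0.   ,  0.96 ,  0.279,  0.072],
       [ 1.   , -0.   , -0.   , -0.001],
       [ 0.   ,  0.   ,  0.   ,  1.   ]])}
{'time': 0.1, 'joint_pos': array([-1.12800572e+00,  4.23776109e-01,  1.63062872e+00, -1.89666314e-05,
        1.08857479e+00, -1.89689102e-02]), 'joint_vel': array([ 0.00032852, -0.00222444, -0.00190649, -0.00015252, -0.00037881,
       -0.00161709]), 'joint_torque': array([-4.30365926e-04, -5.58420289e+01, -2.82445157e+01, -9.63549633e-05,
        2.95674472e-03, -1.69180885e-05]), 'tool_pos': array([ 0.27827541, -0.55907667,  0.23061017]), 'tool_rot': array([ 0.86345442,  1.3941528 , -0.86224436]), 'contact_force': array([-0.34867855,  0.34311114,  0.96977725]), 'moment': array([0.01594994, 0.01743957, 0.03559999]), 'grip_width': 0.08548164760258184}
```

View pics/side0.png

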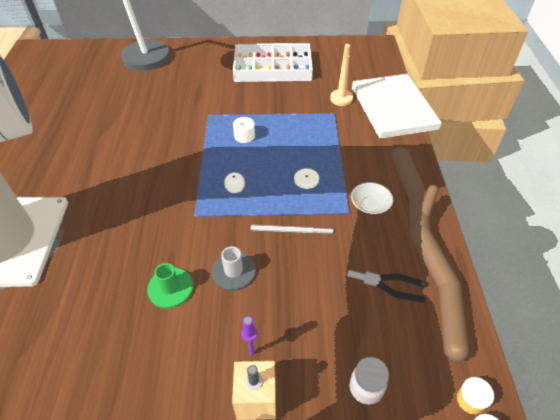

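View pics/top0.png

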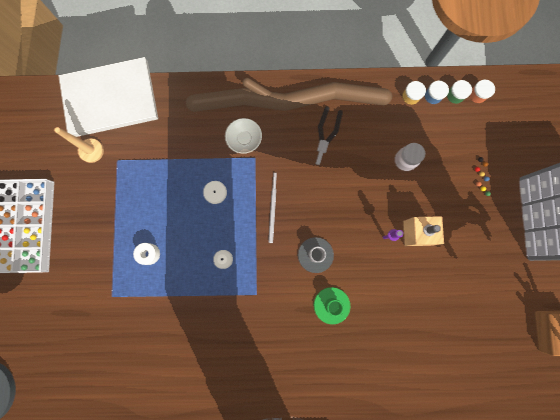

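View pics/wrist0.png

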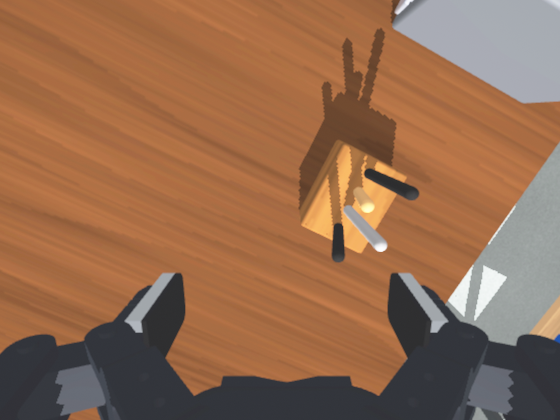

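Run:
```python
from h import *
t=cv2.imread('pics/top0.png');s=cv2.imread('pics/side0.png')
z=lambda im,x,y,w,h:cv2.resize(im[y:y+h,x:x+w],(380,285),interpolation=cv2.INTER_CUBIC)
a=np.hstack([z(t,106,224,80,60),z(t,278,225,80,60)]);b=np.hstack([z(t,370,200,80,60),z(s,205,240,80,60)])
cv2.imwrite('pics/crop1.png',np.vstack([a,b]))
cv2.imwrite('pics/crop2.png',np.hstack([z(s,204,105,80,60),z(s,200,310,133,100)]))
```

```text
(no output)
```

View pics/crop1.png

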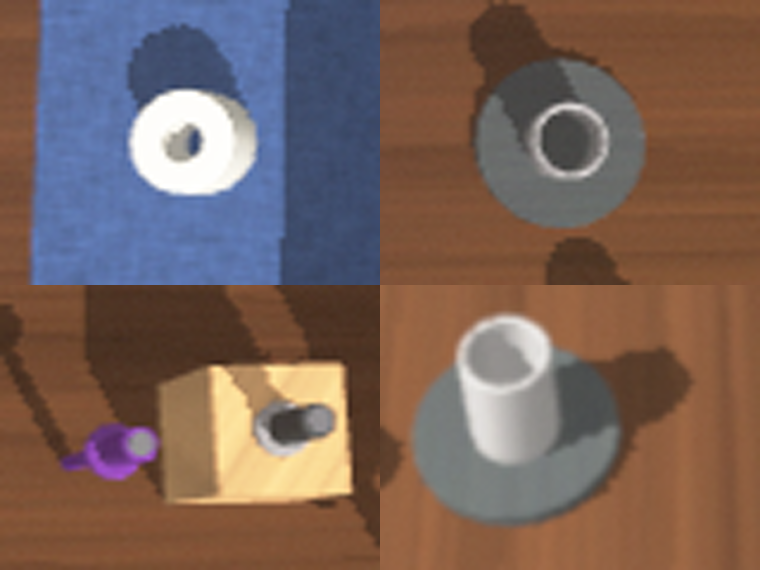

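View pics/crop2.png

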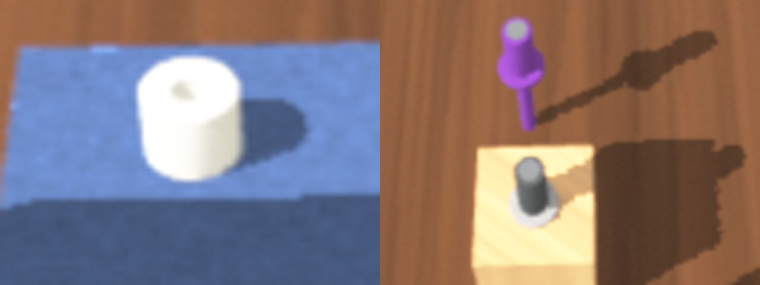

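Run:
```python
from h import *
o,c=get_obs(),camera('top'); s=camera('side')
def tri(a,b):
    p,d=ray(c,*a);q,e=ray(s,*b)
    t=np.linalg.lstsq(np.c_[d,-e],q-p,rcond=None)[0]; A=p+t[0]*d;B=q+t[1]*e
    return (A+B)/2,np.linalg.norm(A-B)
for n,a,b,z in [('bead',(145.2,253.6),(243.8,123.9),.045),('stand',(317.6,254.4),(231.3,254.5),.06),('foot',(316,255.1),None,.008),('block',(429.2,230.7),None,.08),
 ('handle',(437.8,227.8),(200+529/2.857,310+163/2.85),.125),('flange',(430.6,229.9),(200+534/2.857-0,310+205/2.85),.084),('purptop',(370+143/4.75,200+158/4.75),(200+(516)/2.857,310+30/2.85),.12)]:
    if n in('handle','flange','purptop'): b=(200+(b[0]-200-380/2.857),b[1])
    print(n,onz(c,*a,z).round(4),onz(s,*b,z).round(4) if b else '',tri(a,b) if b else '')
```

```text
bead [0.4883 0.3016 0.045 ] [0.4913 0.303  0.045 ] (array([0.48987637, 0.30159394, 0.04581071]), np.float64(0.003179525372591041))
stand [ 0.4801 -0.0878  0.06  ] [ 0.4828 -0.0884  0.06  ] (array([ 0.48140844, -0.08771013,  0.05865806]), np.float64(0.0025973300815382394))
foot [ 0.4798 -0.0891  0.008 ]  
block [ 0.5271 -0.3299  0.08  ]  
handle [ 0.5293 -0.3311  0.125 ] [ 0.5297 -0.3247  0.125 ] (array([ 0.52940159, -0.32788134,  0.13270406]), np.float64(0.0016500824953994077))
flange [ 0.5285 -0.3315  0.084 ] [ 0.5302 -0.3304  0.084 ] (array([ 0.52934625, -0.33094215,  0.08510737]), np.float64(0.0019449429241111566))
purptop [ 0.5196 -0.2544  0.12  ] [ 0.521  -0.2512  0.12  ] (array([ 0.52029449, -0.25320181,  0.12350652]), np.float64(0.0019550042448476476))
```

Run:
```python
from h import *
o=get_obs(); print(o['tool_pos'],R.from_rotvec(o['tool_rot']).as_matrix().round(3),np.degrees(o['joint_pos']).round(1))
```

```text
[ 0.27838402 -0.55929298  0.23094075] [[-0.     0.895  0.446]
 [ 0.001  0.446 -0.895]
 [-1.     0.    -0.001]] [-64.6  24.3  93.4   0.   62.4  -1.1]
```

arm_command(
  deltas=[
    {"offset": [12, 43, 0], "rot": [0, 0, 30], "grip": 1},
    {"offset": [12, 43, 0], "rot": [0, 0, 30], "grip": 1},
    {"offset": [12, 43, 0], "rot": [0, 0, 30], "grip": 1},
    {"offset": [12, 43, 0], "rot": [0, 0, 30], "grip": 1},
    {"offset": [12, 43, 0], "rot": [0, 0, 30], "grip": 1},
    {"offset": [12, 43, 0], "rot": [0, 0, 30], "grip": 1},
    {"offset": [12, 43, 0], "rot": [0, 0, 30], "grip": 1},
    {"offset": [12, 43, 0], "rot": [0, 0, 30], "grip": 1},
    {"offset": [21.1, 86.1, -8.1], "rot": [0, 0, 63.5], "grip": 1},
    {"offset": [21.1, 86.1, -8.1], "rot": [0, 0, 63.5], "grip": 1},
    {"offset": [21.1, 86.1, -8.1], "rot": [0, 0, 63.5], "grip": 1},
    {"offset": [21.1, 86.1, -8.1], "rot": [0, 0, 63.5], "grip": 1},
    {"offset": [21.1, 86.1, -8.1], "rot": [0, 0, 63.5], "grip": 1},
    {"offset": [21.1, 86.1, -8.1], "rot": [0, 0, 63.5], "grip": 1},
    {"offset": [21.1, 86.1, -8.1], "rot": [0, 0, 63.5], "grip": 1},
    {"offset": [21.1, 86.1, -8.1], "rot": [0, 0, 63.5], "grip": 1},
    {"offset": [21.1, 86.1, -8.1], "rot": [0, 0, 63.5], "grip": 1},
    {"offset": [21.1, 86.1, -8.1], "rot": [0, 0, 63.5], "grip": 1},
    {"offset": [21.1, 86.1, -8.1], "rot": [0, 0, 63.5], "grip": 1},
    {"offset": [21.1, 86.1, -8.1], "rot": [0, 0, 63.5], "grip": 1},
  ],
)

```text
time: 2.25
tool_pos: [0.489, 0.3021, 0.1497]
tool_rot: [-0.002, 1.572, 0.0]
contact_force: [-0.2, 0.2, 0.7]
grip_width: 0.085
```

Run:
```python
from h import *
o,c=snap('wrist','w1.png'); print(o['tool_pos'],o['tool_rot'],proj(c,[.4895,.302,.045],o))
```

```text
[0.48898189 0.30213544 0.14969405] [-1.60231277e-03  1.57178289e+00  3.99208441e-04] (np.float64(286.9074094550578), np.float64(216.90793380013528))
```

View pics/w1.png

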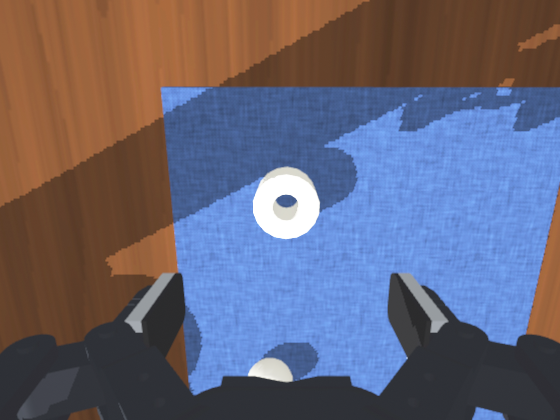

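Run:
```python
from h import *
o=get_obs();c=camera('wrist');t=camera('top');s=camera('side')
print([k for k in c])
print(onz(c,286,206.5,.045,o), onz(t,145.2,253.6,.045), onz(s,243.8,123.9,.045))
print('mat',onz(c,162,88,.005,o))
for n,k in (('top',t),('side',s)):
    m=cv2.inRange(cv2.cvtColor(k['frame'],cv2.COLOR_BGR2HSV),(100,90,40),(125,255,255))
    L,lab,st,_=cv2.connectedComponentsWithStats(m); i=1+np.argmax(st[1:,4]); ct=max(cv2.findContours((lab==i).astype(np.uint8),0,2)[0],key=cv2.contourArea)
    q=cv2.approxPolyDP(cv2.convexHull(ct),4,True)[:,0]; print(n,[(tuple(p),onz(k,*p,.005).round(4)[:2]) for p in q])
    cv2.imwrite(f'pics/{n}1.png',k['frame'])
```

```text
['frame', 'fx', 'fy', 'cx', 'cy', 'tool_from_camera']
[0.48868948 0.3089916  0.045     ] [0.4883345  0.30156986 0.045     ] [0.49133834 0.30300757 0.045     ]
mat [0.39158025 0.39427159 0.005     ]
top [((np.int32(254), np.int32(158)), array([0.7176, 0.0544])), ((np.int32(256), np.int32(294)), array([0.3921, 0.0528])), ((np.int32(115), np.int32(296)), array([0.3921, 0.383 ])), ((np.int32(118), np.int32(161)), array([0.7166, 0.3881]))]
side [((np.int32(333), np.int32(114)), array([0.7174, 0.3873])), ((np.int32(348), np.int32(212)), array([0.7189, 0.0543])), ((np.int32(195), np.int32(215)), array([0.3939, 0.0533])), ((np.int32(209), np.int32(116)), array([0.3958, 0.3864]))]
```

View pics/top1.png

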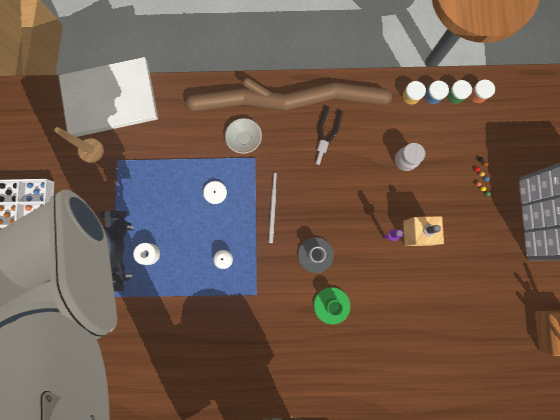

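View pics/side1.png

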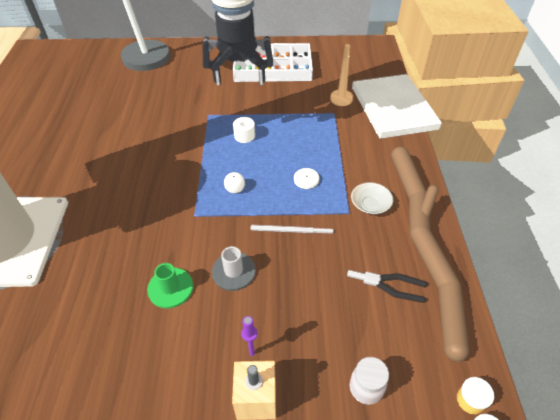

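Run:
```python
from h import *
t=camera('top');s=camera('side')
for dx in(-.05,-.0425,.0425,.05):
    P=[.489+dx,.302,.163];print(dx,proj(s,P),proj(t,P))
a=t['frame'][195:315,70:180];b=s['frame'][20:110,190:290]
cv2.imwrite('pics/g.png',np.hstack([cv2.resize(b,(400,360),interpolation=2),cv2.resize(a,(330,360),interpolation=2)]))
```

```text
-0.05 (np.float64(216.50251779424605), np.float64(82.31951775861887)) (np.float64(124.70454418931942), np.float64(277.1060199125392))
-0.0425 (np.float64(219.90338910059802), np.float64(82.27312218264845)) (np.float64(124.83776238210751), np.float64(273.2428631335552))
0.0425 (np.float64(258.40405287579114), np.float64(81.74788605631863)) (np.float64(126.32370201019035), np.float64(230.15251918541088))
0.05 (np.float64(261.79742083247095), np.float64(81.70159284300715)) (np.float64(126.45274439968713), np.float64(226.41045534767548))
```

View pics/g.png

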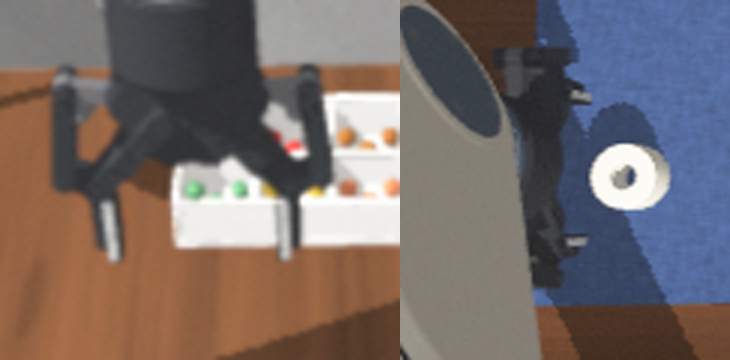

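Run:
```python
from h import *
o=get_obs();c=camera('wrist')
T=np.linalg.inv(c['tool_from_camera'])
for y in(-.011,0,.011):
  for x in (-.013,-.045):
    q=T@[x,y,.0425,1];print(y,x,c['cx']-c['fx']*q[0]/q[2],c['cy']+c['fy']*q[1]/q[2])
a=c['frame'][250:370,380:480];cv2.imwrite('pics/g2.png',cv2.resize(a,(500,600),interpolation=2))
```

```text
-0.011 -0.013 385.6242078320222 319.17432237338403
-0.011 -0.045 411.886546998955 372.82015438620874
0 -0.013 387.7543946760551 296.115705270681
0 -0.045 415.30469907746544 344.96933680097635
0.011 -0.013 389.97732788237886 272.05313733534257
0.011 -0.045 418.9131000245578 315.56838732781944
```

View pics/g2.png

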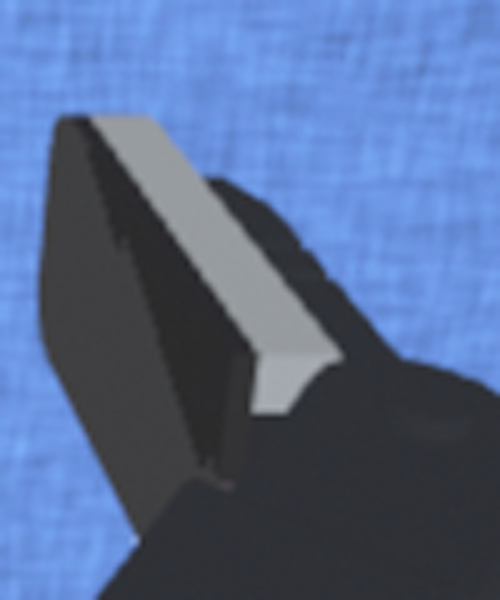

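arm_command(
  deltas=[
    {"offset": [0.1, 0.2, -5], "rot": [0, 0, 0], "grip": 1},
    {"offset": [0.1, 0.2, -7.5], "rot": [0, 0, 0], "grip": 1},
    {"offset": [0.1, 0.2, -7.5], "rot": [0, 0, 0], "grip": 1},
    {"offset": [0.1, 0.2, -7.5], "rot": [0, 0, 0], "grip": 1},
    {"offset": [0.1, 0.2, -7.5], "rot": [0, 0, 0], "grip": 1},
  ],
)

```text
time: 3.1
tool_pos: [0.4916, 0.3039, 0.0769]
tool_rot: [0.002, 1.569, 0.0]
contact_force: [0.3, 0.3, -0.3]
grip_width: 0.0854
```

Run:
```python
from h import *
o,c=snap('wrist','w2.png'); print(o['tool_pos'],o['tool_rot'],proj(c,[.4895,.302,.045],o))
t=camera('top');s=camera('side')
for dx in(-.0425,.0425):
  for dy in (-.011,.011):
    P=o['tool_pos']+[dx,dy,.013];print(dx,dy,np.round(proj(s,P),1),np.round(proj(t,P),1))
cv2.imwrite('pics/g3.png',np.hstack([cv2.resize(s['frame'][70:150,195:295],(400,320),interpolation=2),cv2.resize(t['frame'][210:290,90:190],(400,320),interpolation=2)]))
```

```text
[0.49159831 0.30388366 0.07694778] [1.85139352e-03 1.56860979e+00 1.64617522e-04] (np.float64(282.12644921344133), np.float64(257.8236399054894))
-0.0425 -0.011 [224.1 111.6] [141.9 271.3]
-0.0425 0.011 [224.7 105.8] [131.7 271.5]
0.0425 -0.011 [260.8 111.1] [143.  231.8]
0.0425 0.011 [260.9 105.3] [133. 232.]
```

View pics/w2.png

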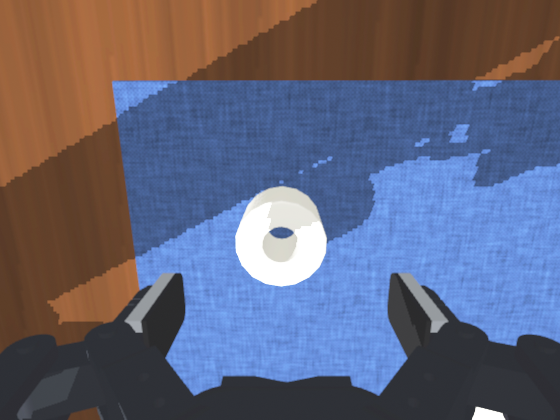

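View pics/g3.png

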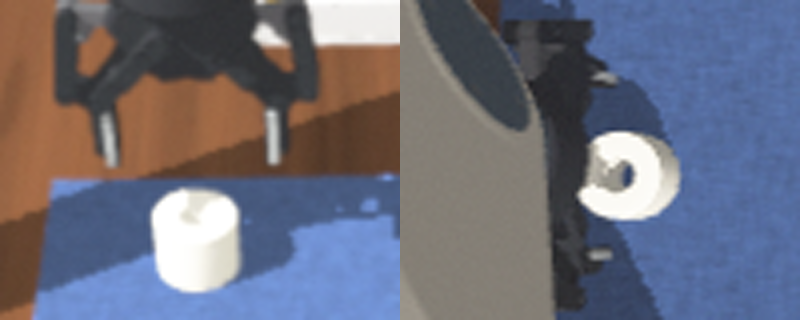

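arm_command(
  deltas=[
    {"offset": [0, 0, -3.6], "rot": [0, 0, 0], "grip": 1},
    {"offset": [0, 0, -3.6], "rot": [0, 0, 0], "grip": 1},
    {"offset": [0, 0, -3.6], "rot": [0, 0, 0], "grip": 1},
    {"offset": [0, 0, -3.6], "rot": [0, 0, 0], "grip": 1},
  ],
)

```text
time: 3.65
tool_pos: [0.4911, 0.3039, 0.0406]
tool_rot: [0.001, 1.569, 0.0]
contact_force: [0.5, 0.2, -0.0]
grip_width: 0.0856
```

Run:
```python
from h import *
o,c=snap('wrist','w3.png'); print(o['tool_pos'],o['tool_rot'],proj(c,[.4895,.302,.045],o))
t=camera('top');s=camera('side')
for dx in(-.0425,.0425):
  for dy in (-.011,.011):
    P=o['tool_pos']+[dx,dy,.013];print(dx,dy,np.round(proj(s,P),1),np.round(proj(t,P),1))
cv2.imwrite('pics/g4.png',np.hstack([cv2.resize(s['frame'][80:160,195:295],(400,320),interpolation=2),cv2.resize(t['frame'][210:290,90:190],(400,320),interpolation=2)]))
```

```text
[0.49113615 0.30388582 0.04060939] [1.12341373e-03 1.56948618e+00 7.89114384e-05] (np.float64(282.44491523477774), np.float64(290.14167479021796))
-0.0425 -0.011 [225.4 124. ] [147.3 271.3]
-0.0425 0.011 [226.  118.2] [137.5 271.4]
0.0425 -0.011 [261.2 123.5] [148.3 233.3]
0.0425 0.011 [261.3 117.7] [138.7 233.5]
```

View pics/w3.png

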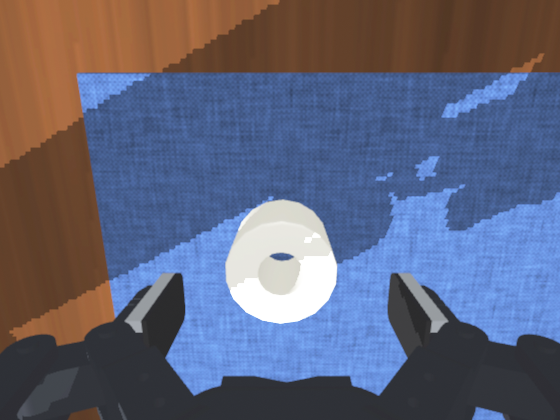

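View pics/g4.png

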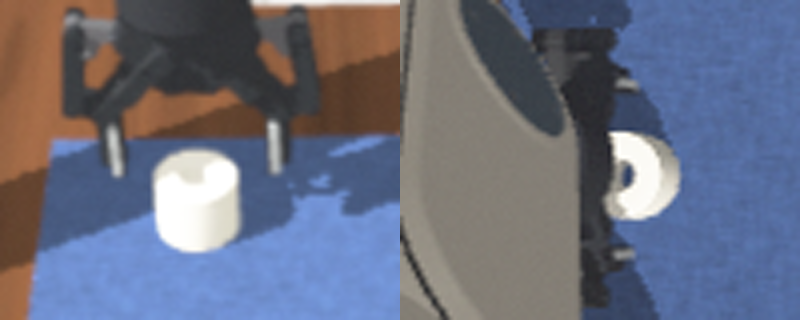

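Run:
```python
from h import *
t=camera('top');s=camera('side')
for y in(.302,.306,.310):
    print(y,'side back rim',proj(s,[.489,y+.025,.045])[1],'front bottom',proj(s,[.489,y-.025,.005])[1],'top left',proj(t,[.489,y+.025,.045])[0],'right face',proj(t,[.489,y-.025,.045])[0],'right bottom',proj(t,[.489,y-.025,.005])[0])
a=cv2.imread('pics/top0.png')[253,128:166];print(a.mean(1).round())
b=cv2.imread('pics/side0.png')[112:148,244];print(b[:,2])
```

```text
0.302 side back rim 117.6153756693438 front bottom 143.7231127462199 top left 134.0717882020152 right face 155.97618512566612 right bottom 161.0323753202146
0.306 side back rim 116.58214133606153 front bottom 142.6279807358236 top left 132.32090005740477 right face 154.22258562854591 right bottom 159.35121427188227
0.31 side back rim 115.55365483042999 front bottom 141.53788913315577 top left 130.57022854929323 right face 152.46920327131517 right bottom 157.67025275943683
[123. 123. 126. 124. 123. 202. 252. 252. 252. 253. 253. 249. 214. 202.
 161. 161. 156. 129.  88.  90. 158. 244. 253. 253. 253. 253. 251. 234.
 212. 212. 204. 187. 138. 130. 132. 136. 132. 118.]
[149 144 122 116 143 236 255 255 255 255 253 251 246 237 252 255 255 255
 255 251 250 250 250 250 250 249 249 249 249 249 240 139 112 115 104  74]
```

arm_command(
  deltas=[
    {"offset": [-0.2, 0.5, 0], "rot": [0, 0, 0], "grip": 1},
    {"offset": [-0.2, 0.5, -1.5], "rot": [0, 0, 0], "grip": 1},
    {"offset": [-0.2, 0.5, -2.8], "rot": [0, 0, 0], "grip": 1},
    {"offset": [-0.2, 0.5, -2.8], "rot": [0, 0, 0], "grip": 1},
    {"offset": [-0.2, 0.5, -2.8], "rot": [0, 0, 0], "grip": 1},
  ],
)

```text
time: 4.4
tool_pos: [0.4878, 0.3081, 0.0102]
tool_rot: [-0.0, 1.573, -0.001]
contact_force: [0.3, -0.2, -0.5]
grip_width: 0.0857
```

Run:
```python
from h import *
o,c=snap('wrist','w4.png'); print(o['tool_pos'],o['contact_force'])
s=camera('side')
cv2.imwrite('pics/g5.png',cv2.resize(s['frame'][80:160,195:295],(500,400),interpolation=2))
```

```text
[0.48784248 0.30808032 0.0102157 ] [ 0.32512901 -0.18250104 -0.49391799]
```

View pics/w4.png

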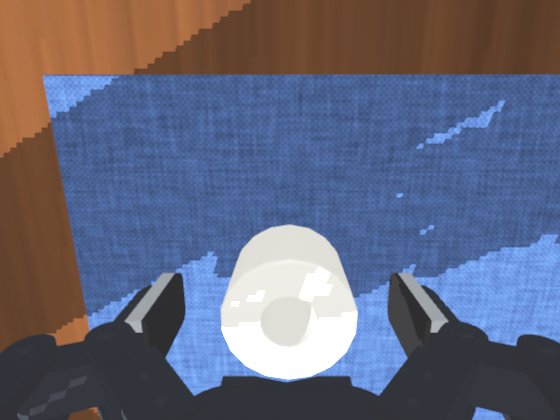

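View pics/g5.png

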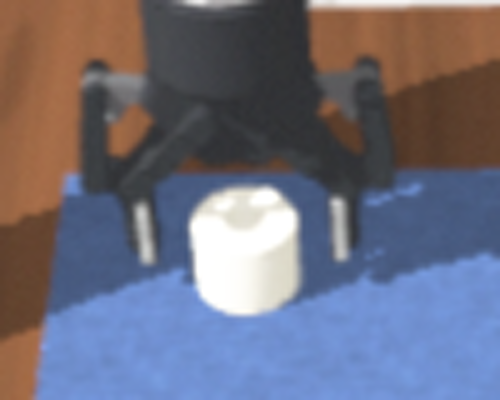

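arm_command(
  deltas=[
    {"offset": [0, 0, 0.2], "rot": [0, 0, 0], "grip": -1},
    {"offset": [0, 0, 0.2], "rot": [0, 0, 0], "grip": -1},
    {"offset": [0, 0, 0.2], "rot": [0, 0, 0], "grip": -1},
    {"offset": [0, 0, 0.2], "rot": [0, 0, 0], "grip": -1},
    {"offset": [0, 0, 0.2], "rot": [0, 0, 0], "grip": -1},
    {"offset": [0, 0, 0.2], "rot": [0, 0, 0], "grip": -1},
    {"offset": [0, 0, 0.2], "rot": [0, 0, 0], "grip": -1},
    {"offset": [0, 0, 0.2], "rot": [0, 0, 0], "grip": -1},
  ],
)

```text
time: 5.3
tool_pos: [0.4889, 0.3087, 0.0143]
tool_rot: [0.001, 1.57, -0.0]
contact_force: [-1.1, -0.9, 6.1]
grip_width: 0.0491
```

Run:
```python
from h import *
o,c=snap('wrist','w5.png'); print(o['tool_pos'],o['contact_force'],o['grip_width'],o['time'])
```

```text
[0.48889776 0.30867938 0.01432521] [-1.07473242 -0.91452839  6.11416683] 0.049139960626562985 5.3
```

View pics/w5.png

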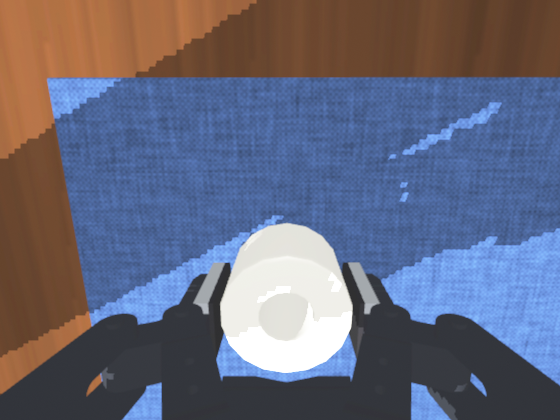

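arm_command(
  deltas=[
    {"offset": [0, 0, 2], "rot": [0, 0, 0], "grip": -1},
    {"offset": [0, 0, 5], "rot": [0, 0, 0], "grip": -1},
    {"offset": [0, 0, 8.5], "rot": [0, 0, 0], "grip": -1},
    {"offset": [-0.4, -4, 10], "rot": [0, 0, 0], "grip": -1},
    {"offset": [-0.8, -7, 10], "rot": [0, 0, 0], "grip": -1},
    {"offset": [-0.8, -11, 10], "rot": [0, 0, 0], "grip": -1},
    {"offset": [-0.8, -15, 10], "rot": [0, 0, 0], "grip": -1},
    {"offset": [-0.8, -19, 10], "rot": [0, 0, 0], "grip": -1},
    {"offset": [-0.8, -23, 10], "rot": [0, 0, 0], "grip": -1},
    {"offset": [-0.8, -27, 10], "rot": [0, 0, 0], "grip": -1},
    {"offset": [-0.8, -31, 10], "rot": [0, 0, 0], "grip": -1},
    {"offset": [-0.8, -35, 10], "rot": [0, 0, 0], "grip": -1},
    {"offset": [-0.8, -37.5, 10], "rot": [0, 0, 0], "grip": -1},
    {"offset": [-0.8, -39, 10], "rot": [0, 0, 0], "grip": -1},
    {"offset": [-0.8, -39, 10], "rot": [0, 0, 0], "grip": -1},
    {"offset": [-0.8, -39, 10], "rot": [0, 0, 0], "grip": -1},
    {"offset": [-0.8, -39, 10], "rot": [0, 0, 0], "grip": -1},
  ],
)

```text
time: 7.05
tool_pos: [0.4803, -0.0808, 0.1133]
tool_rot: [0.0, 1.571, 0.0]
contact_force: [0.1, -0.5, -1.8]
grip_width: 0.0489
```

Run:
```python
from h import *
o,c=snap('wrist','w6.png'); t=snap('top','t6.png')[1]; s=snap('side','s6.png')[1]; print(o['tool_pos'],o['tool_rot'],o['contact_force'],o['grip_width'],o['time'])
cv2.imwrite('pics/g6.png',np.hstack([cv2.resize(s['frame'][200:290,182:282],(400,360),interpolation=2),cv2.resize(t['frame'][210:300,268:368],(400,360),interpolation=2)]))
```

```text
[ 0.48031987 -0.08081628  0.11331382] [2.58064048e-04 1.57101569e+00 2.07896042e-05] [ 0.13451779 -0.50823727 -1.81054685] 0.04893073113278143 7.05
```

View pics/g6.png

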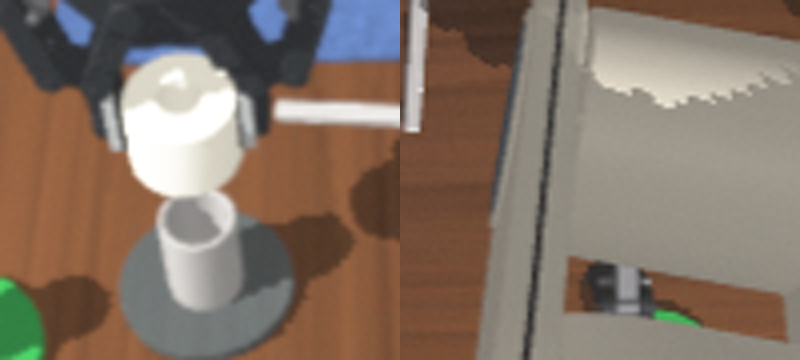

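View pics/w6.png

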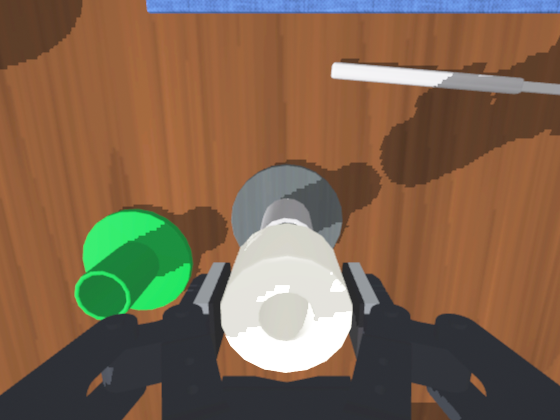

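View pics/t6.png

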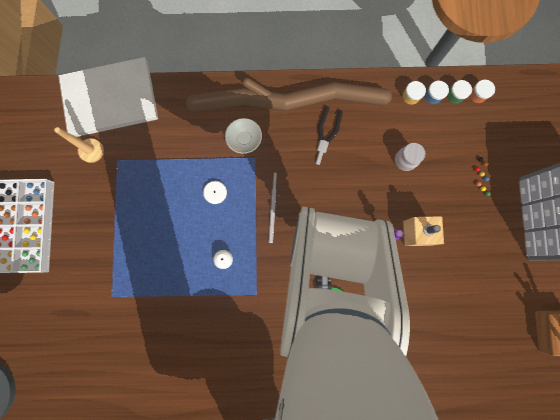

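Run:
```python
from h import *
o=get_obs();s=camera('side');c=camera('wrist')
print('bead top side',onz(s,226.6,220.7,.144),'stand',onz(s,231.2,254.7,.06))
b=onz(s,228.7,248.8,.104);print('bead front bottom y+.025',b+[0,.025,0])
print('wrist foot back',onz(c,287,165.5,.008,o)-[0,.042,0],onz(c,232,215,.008,o),onz(c,342,215,.008,o))
print('wrist bead face top z.144', onz(c,286.5,371,.144,o)+[0,.025,0])
s0=cv2.imread('pics/side0.png');
print('rim col',s0[240:275,231].mean(1).round())
print('bead rows',s['frame'][210:252,228].mean(1).round())
print('bead cols',s['frame'][222,205:248].mean(1).round())
```

```text
bead top side [ 0.48157053 -0.07677538  0.144     ] stand [ 0.48268953 -0.08884176  0.06      ]
bead front bottom y+.025 [ 0.4831609  -0.08202154  0.104     ]
wrist foot back [ 0.481079   -0.08452776  0.008     ] [ 0.44007071 -0.07948305  0.008     ] [ 0.52220465 -0.07940965  0.008     ]
wrist bead face top z.144 [ 0.48063468 -0.07816977  0.144     ]
rim col [ 99.  97.  98.  99. 100. 112. 166. 218. 181. 172. 167. 161. 147. 144.
 143. 143. 144. 144. 143. 147. 164. 203. 210. 185. 182. 183. 183. 184.
 185. 186. 186. 187. 188. 189. 190.]
bead rows [ 57.  84. 142. 185. 210. 212. 212. 214. 219. 224. 230. 226. 213. 210.
 209. 209. 209. 215. 243. 255. 255. 255. 255. 255. 255. 253. 243. 240.
 240. 241. 241. 240. 241. 240. 240. 240. 240. 239. 231. 179. 142. 140.]
bead cols [ 67.  60.  59.  60.  64.  54.  53. 104. 178. 208. 211. 212. 212. 212.
 212. 210. 206. 203. 204. 207. 209. 212. 213. 213. 209. 207. 205. 207.
 214. 216. 215. 218. 235. 241. 240. 189. 107.  76.  68.  64.  60.  58.
  59.]
```

arm_command(
  deltas=[
    {"offset": [0, -0.6, -1], "rot": [0, 0, 0], "grip": -1},
    {"offset": [0, -0.6, -2.5], "rot": [0, 0, 0], "grip": -1},
    {"offset": [0, -0.6, -3.3], "rot": [0, 0, 0], "grip": -1},
    {"offset": [0, -0.6, -3.3], "rot": [0, 0, 0], "grip": -1},
    {"offset": [0, -0.6, -3.3], "rot": [0, 0, 0], "grip": -1},
  ],
)

```text
time: 7.8
tool_pos: [0.4804, -0.0876, 0.0801]
tool_rot: [0.001, 1.571, -0.0]
contact_force: [-0.3, 0.9, -0.8]
grip_width: 0.0486
```

Run:
```python
from h import *
o,c=snap('wrist','w7.png'); s=snap('side','s7.png')[1]; print(o['tool_pos'],o['tool_rot'],o['contact_force'],o['time'])
cv2.imwrite('pics/g7.png',cv2.resize(s['frame'][205:285,182:282],(800,640),interpolation=2)[:600])
P=o['tool_pos'];zb=P[2]-.0093
for y in (-.092,-.088,-.084): print(y,'back top',proj(s,[.482,y+.025,zb+.04])[1],'front bot',proj(s,[.482,y-.025,zb])[1],'tube front bottom(z.008)',proj(s,[.482,y-.018,.008])[1],'foot front',proj(s,[.482,y-.042,.008])[1],'foot back',proj(s,[.482,y+.042,.008])[1])
```

```text
[ 0.48037693 -0.08755356  0.08006899] [ 7.14420167e-04  1.57148613e+00 -4.77785263e-04] [-0.29578369  0.90878239 -0.80375628] 7.8
-0.092 back top 228.19198298930232 front bot 264.33326324433096 tube front bottom(z.008) 279.7481400982504 foot front 290.89180916075844 foot back 253.56112184554678
-0.088 back top 226.42396754476965 front bot 262.44679247719654 tube front bottom(z.008) 277.92956978184975 foot front 289.00637961959404 foot back 251.89492998687098
-0.084 back top 224.66709562429944 front bot 260.57223827934763 tube front bottom(z.008) 276.12179621826346 foot front 287.13234675516117 foot back 250.23820852901434
```

View pics/g7.png

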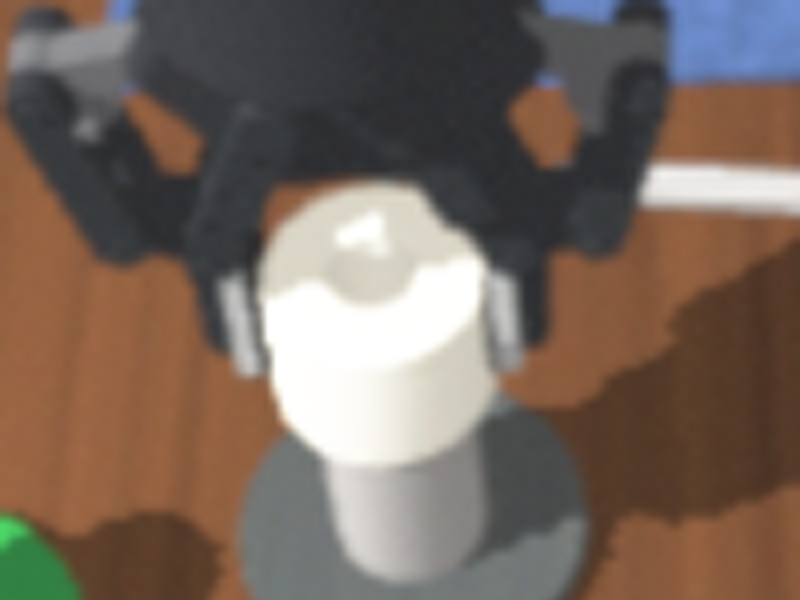

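View pics/w7.png

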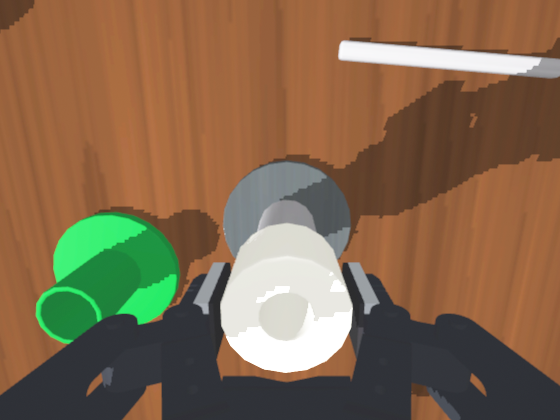

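arm_command(
  deltas=[
    {"offset": [0.05, 0, -0.4], "rot": [0, 0, 0], "grip": -1},
    {"offset": [0.05, 0, -0.7], "rot": [0, 0, 0], "grip": -1},
    {"offset": [0.05, 0, -0.9], "rot": [0, 0, 0], "grip": -1},
    {"offset": [0.05, 0, -0.9], "rot": [0, 0, 0], "grip": -1},
    {"offset": [0.05, 0, -0.9], "rot": [0, 0, 0], "grip": -1},
  ],
)

```text
time: 8.4
tool_pos: [0.4809, -0.0875, 0.0713]
tool_rot: [0.001, 1.571, -0.001]
contact_force: [-0.1, 0.7, -1.2]
grip_width: 0.0491
```

arm_command(
  deltas=[
    {"offset": [0, 0, -0.1], "rot": [0, 0, 0], "grip": -1},
    {"offset": [0, 0, -0.2], "rot": [0, 0, 0], "grip": -1},
    {"offset": [0, 0, -0.2], "rot": [0, 0, 0], "grip": -1},
  ],
)

```text
time: 8.7
tool_pos: [0.4811, -0.0875, 0.0694]
tool_rot: [0.001, 1.571, -0.001]
contact_force: [0.2, -0.3, -1.6]
grip_width: 0.0491
```

arm_command(
  deltas=[
    {"offset": [0, 0, -0.1], "rot": [0, 0, 0], "grip": -1},
    {"offset": [0, 0, -0.1], "rot": [0, 0, 0], "grip": -1},
  ],
)

```text
time: 8.9
tool_pos: [0.4811, -0.0876, 0.0693]
tool_rot: [0.0, 1.571, -0.001]
contact_force: [-3.4, 0.8, 12.6]
grip_width: 0.049
```

arm_command(
  deltas=[
    {"offset": [0, 0, 0.05], "rot": [0, 0, 0], "grip": -1},
    {"offset": [0, 0, 0.05], "rot": [0, 0, 0], "grip": 0.25},
    {"offset": [0, 0, 0.05], "rot": [0, 0, 0], "grip": 0.3},
    {"offset": [0, 0, 0.05], "rot": [0, 0, 0], "grip": 0.4},
    {"offset": [0, 0, 0.05], "rot": [0, 0, 0], "grip": 0.6},
    {"offset": [0, 0, 0.05], "rot": [0, 0, 0], "grip": 0.8},
    {"offset": [0, 0, 0.05], "rot": [0, 0, 0], "grip": 1},
    {"offset": [0, 0, 0.05], "rot": [0, 0, 0], "grip": 1},
    {"offset": [0, 0, 0.05], "rot": [0, 0, 0], "grip": 1},
  ],
)

```text
time: 9.8
tool_pos: [0.481, -0.0875, 0.0688]
tool_rot: [0.001, 1.571, -0.001]
contact_force: [-0.6, 0.2, -0.1]
grip_width: 0.0854
```

Run:
```python
from h import *
o,c=snap('wrist','w8.png'); s=snap('side','s8.png')[1]; print(o['tool_pos'],o['contact_force'],o['grip_width'],o['time'])
cv2.imwrite('pics/g8.png',cv2.resize(s['frame'][205:285,182:282],(800,640),interpolation=2)[:600])
```

```text
[ 0.48098602 -0.08750069  0.06879956] [-0.613815    0.2135038  -0.05831001] 0.08537623705612533 9.8
```

View pics/g8.png

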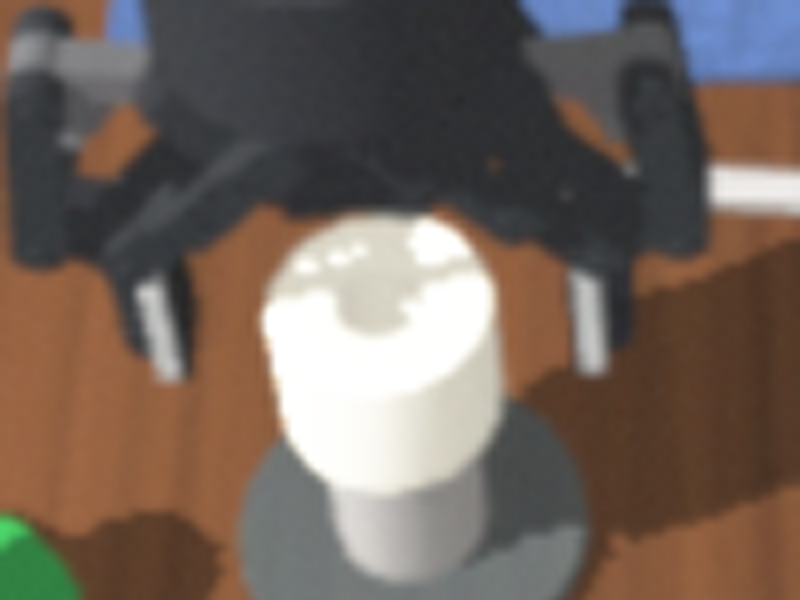

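View pics/w8.png

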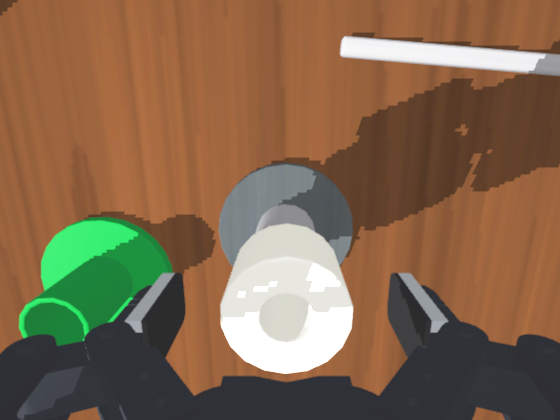

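arm_command(
  deltas=[
    {"offset": [0, 0, 4], "rot": [0, 0, 0], "grip": 1},
    {"offset": [0, 0, 8], "rot": [0, 0, 0], "grip": 1},
    {"offset": [0, 0, 13], "rot": [0, 0, 0], "grip": 1},
    {"offset": [0, 0, 13], "rot": [0, 0, 0], "grip": 1},
  ],
)

```text
time: 10.3
tool_pos: [0.4849, -0.0883, 0.2048]
tool_rot: [-0.001, 1.56, -0.002]
contact_force: [0.1, 0.6, 0.4]
grip_width: 0.0854
```

arm_command(
  deltas=[
    {"offset": [1, -5, 0], "rot": [0, 0, 0], "grip": 1},
    {"offset": [2, -10, 0], "rot": [0, 0, 0], "grip": 1},
    {"offset": [3, -15, 0], "rot": [0, 0, 0], "grip": 1},
    {"offset": [4, -20, 0], "rot": [0, 0, 0], "grip": 1},
    {"offset": [4.8, -24.2, 0], "rot": [0, 0, 0], "grip": 1},
    {"offset": [4.8, -24.2, 0], "rot": [0, 0, 0], "grip": 1},
    {"offset": [4.8, -24.2, 0], "rot": [0, 0, 0], "grip": 1},
    {"offset": [4.8, -24.2, 0], "rot": [0, 0, 0], "grip": 1},
  ],
)

```text
time: 11.1
tool_pos: [0.5283, -0.3283, 0.198]
tool_rot: [0.001, 1.572, 0.001]
contact_force: [1.0, -0.0, -0.8]
grip_width: 0.0855
```

Run:
```python
from h import *
o,c=snap('wrist','w9.png'); s=snap('side','s9.png')[1];t=snap('top','t9.png')[1]; print(o['tool_pos'],o['tool_rot'],o['time'])
cv2.imwrite('pics/g9.png',np.hstack([cv2.resize(s['frame'][205:285,182:282],(400,320),interpolation=2),cv2.resize(t['frame'][215:295,268:368],(400,320),interpolation=2)]))
print(proj(c,[.5293,-.331,.125],o),proj(c,[.5293,-.331,.084],o))
```

```text
[ 0.528306   -0.32834881  0.19797945] [1.30902331e-03 1.57229998e+00 7.02764522e-04] 11.1
(np.float64(287.7577968892934), np.float64(234.36252108752322)) (np.float64(287.5817243397693), np.float64(216.92629909646485))
```

View pics/g9.png

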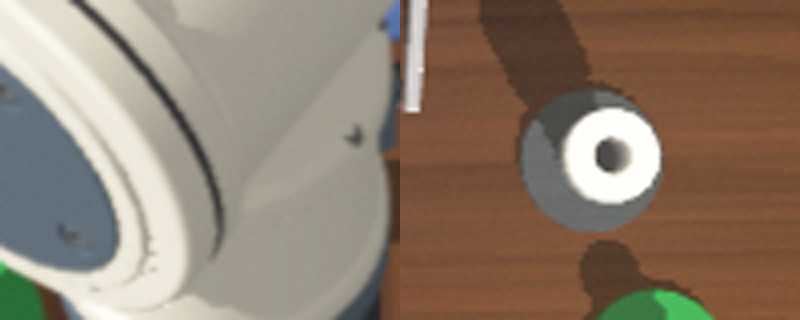

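View pics/w9.png

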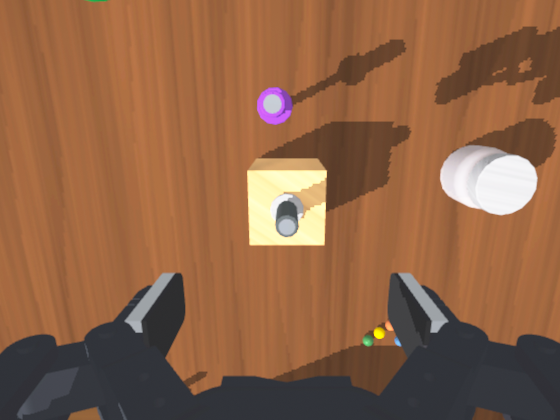

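View pics/s9.png

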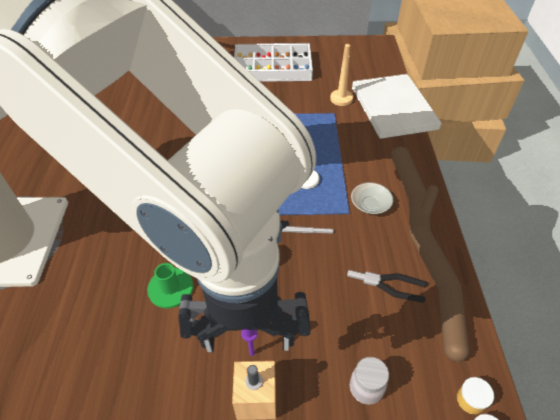

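arm_command(
  deltas=[
    {"offset": [0, 0.1, -4], "rot": [0, 0, 0], "grip": 1},
    {"offset": [0, 0.1, -7], "rot": [0, 0, 0], "grip": 1},
    {"offset": [0, 0.1, -7], "rot": [0, 0, 0], "grip": 1},
    {"offset": [0, 0.1, -7], "rot": [0, 0, 0], "grip": 1},
  ],
)

```text
time: 11.65
tool_pos: [0.5291, -0.3278, 0.1292]
tool_rot: [0.0, 1.571, 0.001]
contact_force: [0.4, -1.2, -0.1]
grip_width: 0.0855
```

Run:
```python
from h import *
o,c=snap('wrist','w10.png');t=camera('top');print(o['tool_pos'],o['tool_rot'],o['time'])
print(proj(c,[.5293,-.331,.125],o),proj(c,[.5293,-.331,.084],o))
print('bead on stand',onz(t,321.1,253.9,.1))
```

```text
[ 0.52913987 -0.32781489  0.12915637] [1.41114380e-04 1.57141163e+00 5.22733754e-04] 11.65
(np.float64(286.4515468525077), np.float64(283.7838206019872)) (np.float64(286.41120271732285), np.float64(250.88130667400344))
bead on stand [ 0.48002265 -0.0913232   0.1       ]
```

View pics/w10.png

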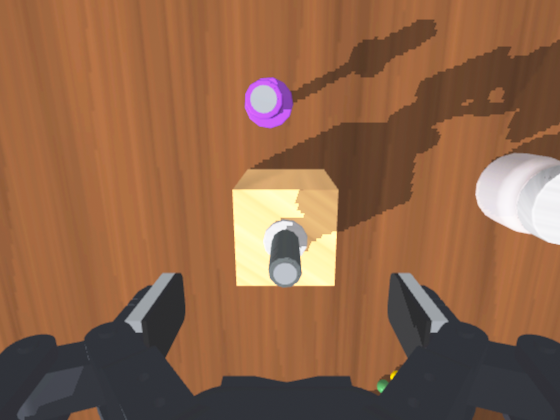

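arm_command(
  deltas=[
    {"offset": [0, 0.15, -2], "rot": [0, 0, 0], "grip": 1},
    {"offset": [0, 0.15, -3.7], "rot": [0, 0, 0], "grip": 1},
    {"offset": [0, 0.15, -3.7], "rot": [0, 0, 0], "grip": 1},
    {"offset": [0, 0.15, -3.7], "rot": [0, 0, 0], "grip": 1},
  ],
)

```text
time: 12.15
tool_pos: [0.5297, -0.3274, 0.0932]
tool_rot: [-0.0, 1.569, -0.001]
contact_force: [0.9, 0.0, -0.2]
grip_width: 0.0855
```

Run:
```python
from h import *
o,c=snap('wrist','w11.png');print(o['tool_pos'],o['tool_rot'],o['time'],o['contact_force'])
t=cv2.imread('pics/t9.png')
cv2.imwrite('pics/g11.png',np.hstack([c['frame'][150:420,150:430],cv2.resize(t[225:285,290:350],(270,270),interpolation=2)]))
```

```text
[ 0.52971696 -0.3274145   0.09324305] [-2.50845328e-04  1.56937815e+00 -1.18802956e-03] 12.15 [ 0.88685679  0.03060022 -0.18291676]
```

View pics/g11.png

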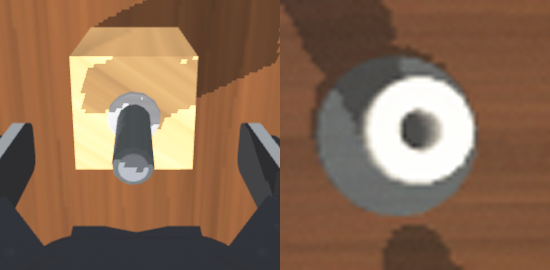

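arm_command(
  deltas=[
    {"offset": [-0.1, 0, -0.1], "rot": [0, 0, 0], "grip": 1},
    {"offset": [-0.1, 0, -0.1], "rot": [0, 0, 0], "grip": -0.3},
    {"offset": [-0.1, 0, -0.1], "rot": [0, 0, 0], "grip": -0.5},
    {"offset": [-0.1, 0, -0.1], "rot": [0, 0, 0], "grip": -0.5},
    {"offset": [-0.1, 0, -0.1], "rot": [0, 0, 0], "grip": -1},
    {"offset": [-0.1, 0, -0.1], "rot": [0, 0, 0], "grip": -1},
    {"offset": [-0.1, 0, -0.1], "rot": [0, 0, 0], "grip": -1},
    {"offset": [-0.1, 0, -0.1], "rot": [0, 0, 0], "grip": -1},
    {"offset": [-0.1, 0, -0.1], "rot": [0, 0, 0], "grip": -1},
  ],
)

```text
time: 13.1
tool_pos: [0.5281, -0.3271, 0.091]
tool_rot: [0.0, 1.571, -0.001]
contact_force: [0.1, -0.4, 1.7]
grip_width: 0.0144
```

Run:
```python
from h import *
o,c=snap('wrist','w12.png');print(o['tool_pos'],o['tool_rot'],o['time'],o['contact_force'],o['grip_width'])
s=camera('side')
cv2.imwrite('pics/g12.png',np.hstack([cv2.resize(c['frame'][220:380,206:366],(480,480)),cv2.resize(s['frame'][330:420,214:304],(480,480),interpolation=2)])[:, :800])
for y in (-.092,-.088,-.084): print(y,'back top',proj(s,[.482,y+.025,.1])[1],'front bot',proj(s,[.482,y-.025,.06])[1])
```

```text
[ 0.52810877 -0.32709123  0.09095638] [ 4.30842829e-04  1.57059412e+00 -6.82970577e-04] 13.1 [ 0.12950781 -0.36726467  1.70177591] 0.014394591749074993
-0.092 back top 231.8943085988269 front bot 267.6826200604035
-0.088 back top 230.13227911890516 front bot 265.80443574398345
-0.084 back top 228.38124538714183 front bot 263.93799783110035
```

View pics/g12.png

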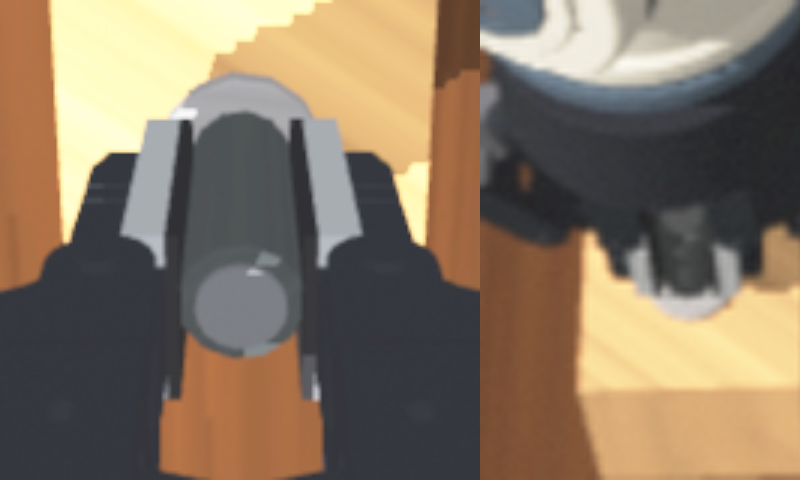

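Run:
```python
from h import *
o=get_obs();c=camera('wrist')
im=cv2.imread('pics/w8.png')
cv2.imwrite('pics/g13.png',np.hstack([cv2.resize(im[215:385,206:366],(480,510)),cv2.resize(cv2.imread('pics/w12.png')[260:360,236:336],(318,510))]))
def yrel(u,v,x): # ray in tool coords at tool x
    T=np.array(c['tool_from_camera']);d=T[:3,:3]@[(u-c['cx'])/c['fx'],-(v-c['cy'])/c['fy'],-1];p=T[:3,3]
    return (p+d*(x-p[0])/d[0])[1:]
print('probe',yrel(286.7,320,-.034),yrel(286.7,321.7,-.034))
for v in (372,373): print('bead front rim',yrel(286.5,v,-.0312)[0]+.025)
print('bead side rims',yrel(221,315,-.0312),yrel(352,315,-.0312))
```

```text
probe [0.00222074 0.00020016] [0.00152502 0.00020075]
bead front rim 0.002503548425880818
bead front rim 0.0020404960103558786
bead side rims [ 0.00247982 -0.02380925] [0.00249717 0.02407184]
```

View pics/g13.png

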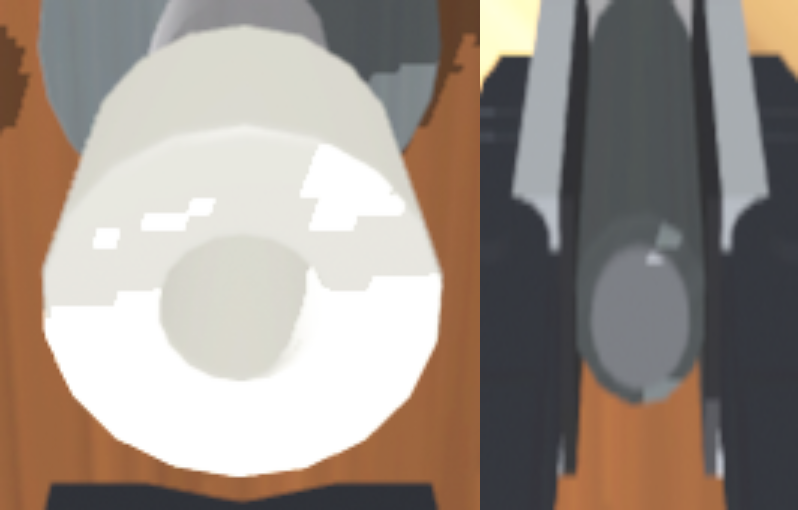

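arm_command(
  deltas=[
    {"offset": [0, 0, 1.5], "rot": [0, 0, 0], "grip": -1},
    {"offset": [0, 0, 3.5], "rot": [0, 0, 0], "grip": -1},
    {"offset": [0, 0, 6], "rot": [0, 0, 0], "grip": -1},
    {"offset": [0, 0, 8.5], "rot": [0, 0, 0], "grip": -1},
    {"offset": [0, 0, 11.5], "rot": [0, 0, 0], "grip": -1},
    {"offset": [0, 0, 14.5], "rot": [0, 0, 0], "grip": -1},
    {"offset": [0, 0, 14.5], "rot": [0, 0, 0], "grip": -1},
    {"offset": [0, 0, 14.5], "rot": [0, 0, 0], "grip": -1},
  ],
)

```text
time: 14.05
tool_pos: [0.5281, -0.3271, 0.2371]
tool_rot: [-0.0, 1.569, -0.001]
contact_force: [0.1, -0.9, -0.5]
grip_width: 0.0144
```

Run:
```python
from h import *
o,c=snap('wrist','w14.png');s=snap('side','s14.png')[1];print(o['tool_pos'],o['tool_rot'],o['time'],o['contact_force'],o['grip_width'])
cv2.imwrite('pics/g14.png',np.hstack([cv2.resize(c['frame'][220:380,206:366],(400,400)),cv2.resize(s['frame'][260:380,194:314],(400,400),interpolation=2)]))
P=o['tool_pos']
for d in(-.087,-.015,-.011): print(d,proj(s,P+[0,0,d]))
```

```text
[ 0.52814503 -0.32711937  0.23708611] [-2.80410165e-04  1.56922220e+00 -1.35807769e-03] 14.05 [ 0.10965136 -0.85533873 -0.48316563] 0.014408134149900852
-0.087 (np.float64(249.94423349230115), np.float64(361.79810473502744))
-0.015 (np.float64(246.6277169198425), np.float64(338.61269379240036))
-0.011 (np.float64(246.42439183716112), np.float64(337.19126999007165))
```

View pics/g14.png

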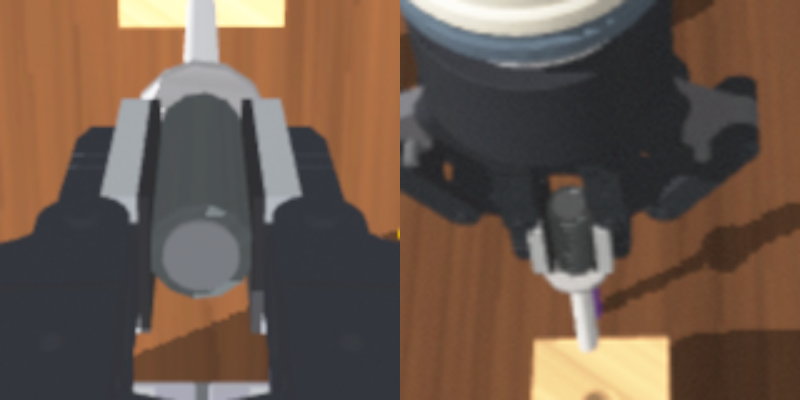

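arm_command(
  deltas=[
    {"offset": [-2.5, 1, 0], "rot": [0, 0, 0], "grip": -1},
    {"offset": [-4.7, 4, 0], "rot": [0, 0, 0], "grip": -1},
    {"offset": [-4.7, 8, 0], "rot": [0, 0, 0], "grip": -1},
    {"offset": [-4.7, 12, 0], "rot": [0, 0, 0], "grip": -1},
    {"offset": [-4.7, 16, 0], "rot": [0, 0, 0], "grip": -1},
    {"offset": [-4.7, 19.5, 0], "rot": [0, 0, 0], "grip": -1},
    {"offset": [-4.7, 22, 0], "rot": [0, 0, 0], "grip": -1},
    {"offset": [-4.7, 24, 0], "rot": [0, 0, 0], "grip": -1},
    {"offset": [-4.7, 24, 0], "rot": [0, 0, 0], "grip": -1},
    {"offset": [-4.7, 24, 0], "rot": [0, 0, 0], "grip": -1},
    {"offset": [-4.7, 24, 0], "rot": [0, 0, 0], "grip": -1},
  ],
)

```text
time: 15.25
tool_pos: [0.4808, -0.0877, 0.2353]
tool_rot: [0.001, 1.572, -0.001]
contact_force: [0.2, 0.3, 0.1]
grip_width: 0.0144
```

Run:
```python
from h import *
o,c=snap('wrist','w15.png');s=snap('side','s15.png')[1];print(o['tool_pos'],o['tool_rot'],o['time'],o['contact_force'],o['grip_width'])
cv2.imwrite('pics/g15.png',np.hstack([cv2.resize(c['frame'][100:400,136:436],(400,400)),cv2.resize(s['frame'][170:290,172:292],(400,400),interpolation=2)]))
P=o['tool_pos']
for d in(-.087,-.015,-.011): print(d,proj(s,P+[0,0,d]))
```

```text
[ 0.48079834 -0.08766525  0.23534231] [ 9.24061087e-04  1.57172767e+00 -9.96668830e-04] 15.25 [0.15970474 0.30680858 0.07109018] 0.014423069757271149
-0.087 (np.float64(225.51797154799578), np.float64(224.10884124670133))
-0.015 (np.float64(221.0528217513459), np.float64(195.42092256428543))
-0.011 (np.float64(220.78466160285126), np.float64(193.69803377348794))
```

View pics/g15.png

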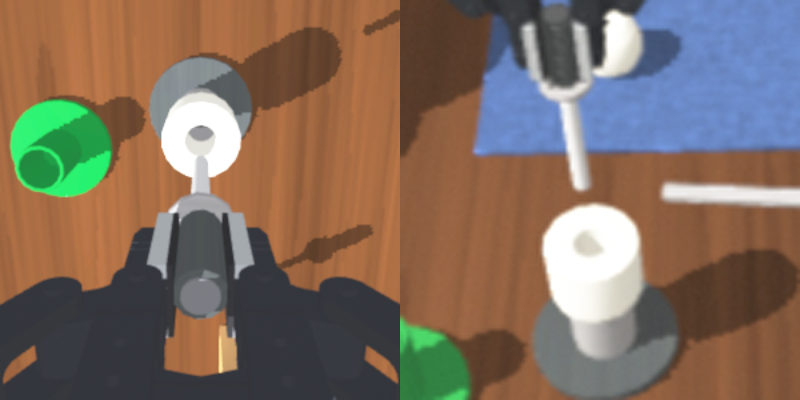

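arm_command(
  deltas=[
    {"offset": [0, 0.07, -2], "rot": [0, 0, 0], "grip": -1},
    {"offset": [0, 0.07, -4], "rot": [0, 0, 0], "grip": -1},
    {"offset": [0, 0.07, -4], "rot": [0, 0, 0], "grip": -1},
    {"offset": [0, 0.07, -4], "rot": [0, 0, 0], "grip": -1},
    {"offset": [0, 0.07, -4], "rot": [0, 0, 0], "grip": -1},
  ],
)

```text
time: 15.85
tool_pos: [0.4816, -0.0868, 0.1967]
tool_rot: [0.001, 1.57, -0.001]
contact_force: [-0.7, 0.3, -0.7]
grip_width: 0.0141
```

Run:
```python
from h import *
o,c=snap('wrist','w16.png');s=snap('side','s16.png')[1];print(o['tool_pos'],o['tool_rot'],o['time'],o['contact_force'],o['grip_width'])
cv2.imwrite('pics/g16.png',np.hstack([cv2.resize(c['frame'][130:270,216:356],(400,400),interpolation=2),cv2.resize(s['frame'][205:265,202:262],(400,400),interpolation=2)]))
P=o['tool_pos']
for d in(-.087,-.015,-.011): print(d,proj(s,P+[0,0,d]))
print('hole at z.1 if under tip',proj(s,[P[0],P[1],.1]),'tip bottom',proj(s,P+[0,0,-.087]))
q=P+[0,.0017,-.087]; print('wrist tip',proj(c,q,o),'same axis at .1',proj(c,[q[0],q[1],.1],o))
```

```text
[ 0.48163723 -0.08675098  0.19668138] [ 7.98921548e-04  1.56950768e+00 -1.20623021e-03] 15.85 [-0.7400904   0.29545475 -0.67157186] 0.014094762403513067
-0.087 (np.float64(228.1730749289807), np.float64(237.46679354346395))
-0.015 (np.float64(224.08213397934304), np.float64(210.91165991180955))
-0.011 (np.float64(223.83719041509502), np.float64(209.32168118542464))
hole at z.1 if under tip (np.float64(228.6808994193902), np.float64(240.763186077667)) tip bottom (np.float64(228.1730749289807), np.float64(237.46679354346395))
wrist tip (np.float64(285.92175677884575), np.float64(221.62437835130058)) same axis at .1 (np.float64(285.90832632487326), np.float64(217.66774130710004))
```

View pics/g16.png

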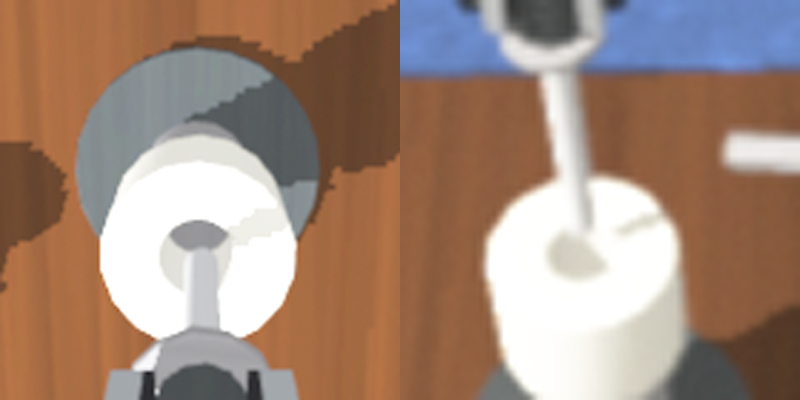

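Run:
```python
from h import *
o=get_obs();c=camera('wrist')
P=o['tool_pos'];ztip=P[2]-.087
f=c['frame'];print(f[180:225,285].mean(1).round());print('rod cols',f[225,270:302].mean(1).round());print('face cols',f[200,245:330].mean(1).round()[::1])
for v in(185.5,186.5): print('bead y from rear rim',onz(c,285.5,v,.1,o)[1]-.025)
for v in(206.5,207.5): print('bead y from rear hole edge',onz(c,285.5,v,.1,o)[1]-.01)
for v in(216.5,218): print('tip y from far edge',onz(c,286,v,ztip,o)[1]-.004)
```

```text
[225. 225. 225. 225. 225. 225. 235. 255. 255. 255. 255. 255. 255. 255.
 255. 255. 255. 255. 255. 255. 255. 255. 255. 255. 255. 255. 254. 154.
 154. 153. 152. 153. 152. 152. 152. 151. 169. 193. 202. 202. 203. 202.
 203. 203. 203.]
rod cols [255. 255. 250. 223. 222. 223. 223. 224. 224. 223. 241. 245. 233. 215.
 202. 203. 203. 203. 202. 202. 201. 200. 210. 220. 223. 246. 254. 255.
 255. 255. 255. 255.]
face cols [140. 142. 141. 140. 139. 138. 139. 140. 142. 142. 155. 234. 254. 255.
 255. 255. 255. 255. 255. 255. 255. 255. 255. 255. 255. 255. 255. 255.
 255. 255. 255. 255. 255. 255. 255. 255. 255. 255. 255. 255. 255. 255.
 255. 255. 255. 255. 255. 255. 255. 255. 255. 255. 255. 255. 255. 255.
 255. 255. 255. 255. 255. 255. 255. 255. 252. 238. 236. 229. 223. 196.
 153. 141. 138. 141. 143. 144. 142. 143. 144. 146. 128.  93.  72.  84.
 102.]
bead y from rear rim -0.08630230666109728
bead y from rear rim -0.08701707852305045
bead y from rear hole edge -0.08656407207154813
bead y from rear hole edge -0.08730423162987284
tip y from far edge -0.08516541395418177
tip y from far edge -0.08624883748009744
```

arm_command(
  deltas=[
    {"offset": [-0.05, -0.1, 0], "rot": [0, 0, 0], "grip": -1},
    {"offset": [-0.05, -0.1, 0], "rot": [0, 0, 0], "grip": -1},
    {"offset": [-0.05, -0.1, 0], "rot": [0, 0, 0], "grip": -1},
    {"offset": [-0.05, -0.1, 0], "rot": [0, 0, 0], "grip": -1},
  ],
)

```text
time: 16.4
tool_pos: [0.4805, -0.0873, 0.1959]
tool_rot: [0.001, 1.571, -0.001]
contact_force: [0.8, 0.7, -0.5]
grip_width: 0.0142
```

Run:
```python
from h import *
o,c=snap('wrist','w17.png');s=snap('side','s17.png')[1];print(o['tool_pos'],o['tool_rot'],o['time'])
cv2.imwrite('pics/g17.png',np.hstack([cv2.resize(c['frame'][170:250,246:326],(400,400),interpolation=2),cv2.resize(s['frame'][205:265,202:262],(400,400),interpolation=2)]))
f=c['frame'];print(f[183:225,285].mean(1).round());print('rod cols',f[225,270:302].mean(1).round())
```

```text
[ 0.48048793 -0.08727956  0.19587416] [ 5.56505958e-04  1.57075221e+00 -5.42344832e-04] 16.4
[225. 225. 227. 250. 255. 255. 255. 255. 255. 255. 255. 255. 255. 255.
 255. 255. 255. 255. 255. 255. 255. 255. 255. 240. 152. 153. 152. 152.
 152. 151. 151. 151. 152. 168. 193. 202. 202. 202. 202. 203. 202. 203.]
rod cols [255. 255. 255. 255. 249. 223. 222. 223. 223. 224. 241. 245. 233. 215.
 202. 203. 203. 203. 202. 202. 201. 200. 210. 221. 224. 223. 235. 250.
 254. 255. 255. 255.]
```

View pics/g17.png

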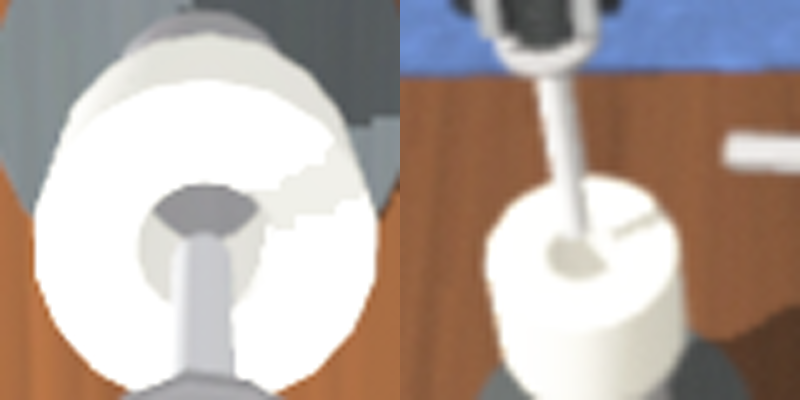

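arm_command(
  deltas=[
    {"offset": [0, 0, -0.7], "rot": [0, 0, 0], "grip": -1},
    {"offset": [0, 0, -1.4], "rot": [0, 0, 0], "grip": -1},
    {"offset": [0, 0, -2], "rot": [0, 0, 0], "grip": -1},
    {"offset": [0, 0, -2], "rot": [0, 0, 0], "grip": -1},
    {"offset": [0, 0, -2], "rot": [0, 0, 0], "grip": -1},
  ],
)

```text
time: 17.0
tool_pos: [0.4803, -0.0873, 0.1754]
tool_rot: [0.001, 1.572, -0.0]
contact_force: [-0.6, 0.3, -1.2]
grip_width: 0.0142
```

Run:
```python
from h import *
o,c=snap('wrist','w18.png');s=snap('side','s18.png')[1];print(o['tool_pos'],o['tool_rot'],o['time'])
cv2.imwrite('pics/g18.png',np.hstack([cv2.resize(c['frame'][180:280,236:336],(400,400),interpolation=2),cv2.resize(s['frame'][205:265,202:262],(400,400),interpolation=2)]))
P=o['tool_pos']
print('axis at z=.1 side',proj(s,[P[0],P[1],.1]),'wrist',proj(c,[P[0],P[1]+.0017,.1],o))
```

```text
[ 0.48030856 -0.08727298  0.17544647] [ 7.53974520e-04  1.57162963e+00 -4.70598066e-04] 17.0
axis at z=.1 side (np.float64(227.91119490189942), np.float64(241.01470416687332)) wrist (np.float64(286.1792188526859), np.float64(226.8143146132507))
```

View pics/g18.png

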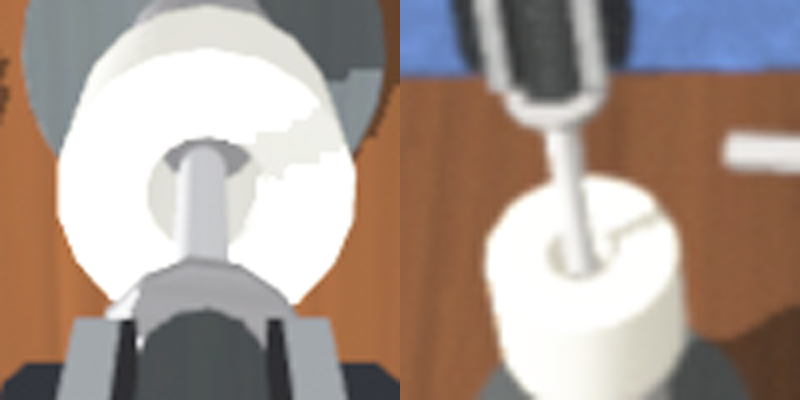

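arm_command(
  deltas=[
    {"offset": [0, 0, -0.7], "rot": [0, 0, 0], "grip": -1},
    {"offset": [0, 0, -1.4], "rot": [0, 0, 0], "grip": -1},
    {"offset": [0, 0, -2], "rot": [0, 0, 0], "grip": -1},
    {"offset": [0, 0, -2], "rot": [0, 0, 0], "grip": -1},
    {"offset": [0, 0, -2], "rot": [0, 0, 0], "grip": -1},
  ],
)

```text
time: 17.6
tool_pos: [0.4803, -0.0873, 0.1555]
tool_rot: [0.001, 1.571, -0.0]
contact_force: [0.2, -1.3, -0.4]
grip_width: 0.0144
```

Run:
```python
from h import *
o,c=snap('wrist','w19.png');s=snap('side','s19.png')[1];print(o['tool_pos'],o['tool_rot'],o['time'],o['contact_force'])
cv2.imwrite('pics/g19.png',np.hstack([cv2.resize(c['frame'][190:290,236:336],(400,400),interpolation=2),cv2.resize(s['frame'][205:265,202:262],(400,400),interpolation=2)]))
P=o['tool_pos']
print('axis at z=.1 side',proj(s,[P[0],P[1],.1]),'wrist',proj(c,[P[0],P[1]+.0017,.1],o))
```

```text
[ 0.48033427 -0.08728713  0.15549693] [ 6.11542791e-04  1.57147977e+00 -4.33164466e-04] 17.6 [ 0.24319309 -1.34545549 -0.36438415]
axis at z=.1 side (np.float64(227.9253139778546), np.float64(241.0209033588437)) wrist (np.float64(286.152705762686), np.float64(236.96124554833398))
```

View pics/g19.png

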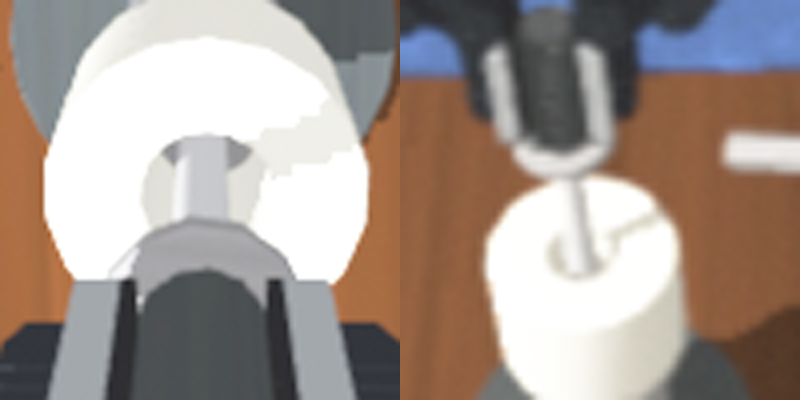

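arm_command(
  deltas=[
    {"offset": [0, 0, -0.6], "rot": [0, 0, 0], "grip": -1},
    {"offset": [0, 0, -1.2], "rot": [0, 0, 0], "grip": -1},
    {"offset": [0, 0, -1.8], "rot": [0, 0, 0], "grip": -1},
    {"offset": [0, 0, -1.8], "rot": [0, 0, 0], "grip": -1},
    {"offset": [0, 0, -1.8], "rot": [0, 0, 0], "grip": -1},
    {"offset": [0, 0, -1.8], "rot": [0, 0, 0], "grip": -1},
  ],
)

```text
time: 18.3
tool_pos: [0.4806, -0.0873, 0.1379]
tool_rot: [0.001, 1.571, -0.001]
contact_force: [-0.7, 0.8, -0.3]
grip_width: 0.0145
```

Run:
```python
from h import *
o,c=snap('wrist','w20.png');s=snap('side','s20.png')[1];print(o['tool_pos'],o['tool_rot'],o['time'],o['contact_force'],abs(o['joint_vel']).max())
cv2.imwrite('pics/g20.png',np.hstack([cv2.resize(c['frame'][200:300,236:336],(400,400),interpolation=2),cv2.resize(s['frame'][205:265,202:262],(400,400),interpolation=2)]))
P=o['tool_pos']
print('axis at z=.1','wrist',proj(c,[P[0],P[1]+.0017,.1],o))
for z in (.124,.126,.128): print(z,'flange bottom front side row',proj(s,[P[0],P[1]-.003-.013,z])[1])
```

```text
[ 0.48060916 -0.08732052  0.13788494] [ 5.54163556e-04  1.57065886e+00 -5.92474060e-04] 18.3 [-0.67619901  0.7816049  -0.3336858 ] 0.005239976223525598
axis at z=.1 wrist (np.float64(286.0872073916356), np.float64(247.5959332252636))
0.124 flange bottom front side row 240.21093010531857
0.126 flange bottom front side row 239.50865484831533
0.128 flange bottom front side row 238.8036287923526
```

View pics/g20.png

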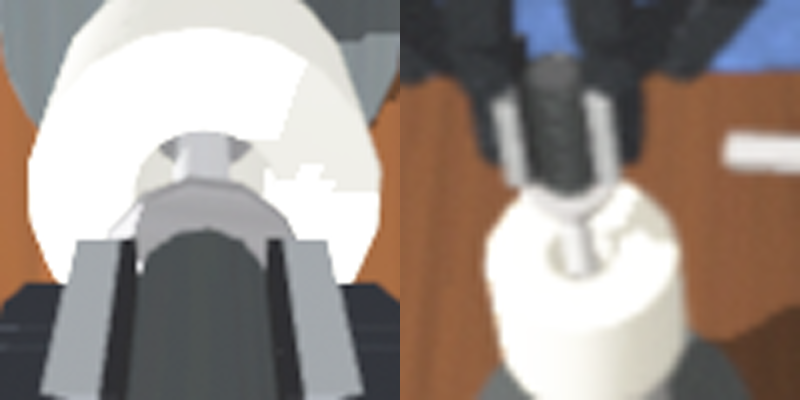

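```bash
python3 -c "
from h import *
o=get_obs();print(o['time'],o['tool_pos'],abs(o['joint_vel']).max());print(job_done())"
```

```text
18.4 [ 0.48065244 -0.0873504   0.13799898] 0.0020476346405491385
the job is handed in; nothing more can be done
None
```

I set the wide-holed bead on the steel tube stand and let go. I then took the dark-handled probe from its block, lowered its rod through the bead's hole, and handed the job in at 18.4 s with the probe still held. No verdict is given, so these are my own checks.

- **Bead:** it looked upright and free of the fingers. The side and top cameras put it about 1–3 mm off the tube's axis; the limit is 6 mm.
- **Probe:** it was upright and still, with the tip about 8–10 mm below the bead's underside. The last wrist picture showed the rod centred on the bead's outline to within about 1 mm. The hole's visible edges suggested about 0.8 mm off in x. I measured no contact force above the noise.
- **Disagreement:** the wrist camera placed things 5–8 mm further in +y than the top and side cameras. I positioned by differences within one camera, so this offset cancels. Just before the rod went in, the wrist and side views differed on its y position by about 2 mm, in opposite directions from centre; I left it between the two.
- **Other things:** the arm passed only over the table, and the later pictures showed the other things still in place. I did not measure their positions again at the end.

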